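Free the chamber's gasket and hold its sprung lid at the index clip

ROBOT

A 6-joint arm with a two-finger parallel gripper is mounted at the origin on the work surface. World frame = base frame: x ahead of the robot, y to its left, z up, the work surface at z = 0. Lengths are in m, angles in rad, forces in N, time in s.
With the tool pointing down it reaches from about 0.325 to 0.75 m from the base axis. Payload 7.6 kg.
Tool frame: the origin (TCP) lies between the finger pads; the fingertips stand 19 mm ahead of it and the grasp point (between the pads) is the TCP; z points along the fingers, y is the line along which they close (so a half turn about z gives the same grasp; the last joint's range is limited). The gripper opens to 85 mm and grips with 20 to 120 N. Pads are 22 mm wide; open, the fingers measure 114 mm over their backs; the gripper's body (76 mm by 85 mm) begins 54 mm behind the grasp point. The pads swing forward as they close: fully open they stand 13 mm farther back than shut.
Start: joints at [-1.319, 0.052, 1.401, -0, 1.689, -0.07], TCP at [0.166, -0.498, 0.25] pointing down, gripper open.
Joint ranges: [-2.9, 2.9], [-0.91, 2.17], [0.12, 2.37], [-1.06, 4.2], [0.26, 2.73], [-2.93, 2.93]. Speed limits (rad/s): [2.57, 2.57, 3.01, 3.14, 3.14, 3.14].

INTERFACE

Orientations are given as a unit quaternion [w, x, y, z].
In Python, from rig import robot, hand, state, snapshot gives the robot as it stands. Calls block until the motion is done:
- robot.reach(position, orientation): joint-space move of the TCP to a pose.
- robot.move_linear(position, feed=0.15, frame=None, contact_N=None): straight line of the TCP; frame=None keeps the orientation; feed is the mean speed in m/s. With contact_N (N) it stops when the force on the tool has changed by that much, and returns True; else False.
- robot.set_joints(angles): joint-space move.
- hand.move_gripper(opening, f_grip=None): finger opening in m; f_grip is the grip in N (None keeps the last); returns when the fingers have stopped.
- robot.hold(seconds).
- robot.inverse_kinematics(position, orientation): joint angles nearest the present ones, or None.
- state(): the state.
- snapshot(name): name is "scene" or "top"; returns a dict with "pixels" (384x512x3 uint8, red, green, blue), "mtx" (3x3 intrinsics, pixels), "rvec" (rotation vector, rad) and "tvec" (3), from world to camera coordinates, as OpenCV has them. Camera axes: x right, y down, z forward; pixel columns grow to the right and rows downward; lengths in m; the calibration is good to about 2 mm. A picture is of the moment at which its call begins. There is no depth.
A pose or a line that the arm cannot do raises robot.Unreachable and nothing moves.
- robot.sign_off(): hands the job in; it is judged then, once.
The state is a dict: "time_s": time; "joints": joint angles; "qd": joint speeds; "joint_efforts": joint torques, N m; "eef_pos": TCP position; "eef_rot": TCP orientation; "force": force on the tool from outside, world axes, zero at the start; "ft_torque": the same for the moment, N m; "gripper_width": finger opening in m; "grip_force": force on a finger pad.
Only numpy, scipy, OpenCV 4.12 (cv2) and the standard library are available. Lean on these libraries where they do the work, as an engineer would, in place of code of your own. Each camera call takes 0.05 s, during which the arm holds its last target. There are 200 camera calls.

TASK

Air the plantlets: draw the tip of the orange-handled seam pick lightly and slowly (about 4 cm a second) along the black gasket channel in front of the chamber's lid, from the left-hand corner to the right-hand corner as seen from the robot, to free the stuck seal, then stand the pick fully home in its hole again. Raise the lid smoothly by its steel bow handle until its black pointer is level with the red index clip on the quadrant, not swinging it well past, and finish while still holding it there. Leave the clip as set, and the jars, dishes, bottle and carton as they stand.

Things in the scene. Friction and masses are not known exactly. Their poses are not given: they have to be found in the camera images.
- chamber: Cream chamber, 220 (x) x 250 (y) x 105 mm high, fixed. Origin: centre of its underside; its front faces its own -x, towards the robot (turned up to 0.25 rad), +y is its left seen from the robot. Deck and shut lid's top flush at z = 105 mm. Lid: 208 mm wide, x -76 to +95 mm, 8 mm thick, clear window; its hinge line is parallel to y at x = +95, z = 105 mm.
- seam_left (a point): Point on the floor of the gasket channel near its left end: chamber frame (-81, +85, 100) mm. The channel runs along the lid's front edge: 10 mm wide (x -86 to -76), y -108 to +108, black rubber floor at z = 100 mm, 5 mm below the deck. The stroke starts more than 70 mm left of the middle, tip inside the channel.
- seam_right (a point): Point on the floor of the gasket channel near its right end: chamber frame (-81, -85, 100) mm. The stroke runs on to more than 70 mm right of the middle.
- lid: The lid. Origin: middle of its hinge line; axes those of the chamber when shut, x-y its top face; it turns about its y (pitch = opening angle: 0 shut, as at the start, growing as the front rises, stop at 1.1 rad). A spring and its weight pull it shut: about 6 N upwards at the handle starts it, about 14 N holds it at 0.7 rad; let go, it snaps shut. Raise it slower than about 0.6 rad/s.
- handle_mid (a point): Middle of the lid's steel bow handle, a round bar 12 mm in diameter, 110 mm long, parallel to the hinge line: lid frame (-152, 0, 36) mm, 30 mm free below the bar; with the lid shut at chamber (-57, 0, 141). Pinch it from above, fingers closing along the chamber's x; it turns between the fingers as the lid rises, so the tool may stay upright. Hold within 50 mm of it.
- lid_pointer (a point): Tip of the lid's black pointer, at its right-hand edge, 112 mm from the hinge line, beside the quadrant. Its axes are the lid's.
- index_clip (a joint): Angle of the red index clip on the quadrant in rad, in the same measure as the lid's opening angle: pointer and clip are level when the two are equal. Set anew each day (0.40 to 0.70); stiff, not to be shifted.
- clip_mark (a point): Centre of the red index clip (26 mm radially, 12 mm thick, 10 mm wide along the arc) on an aluminium quadrant with 5-degree ticks that stands on the chamber's right-hand rim (y -119 mm), radius 112 mm about the hinge line, rising 100 mm above the deck. Its axes are the clip's, parallel to the lid's when pointer and clip are level.
- tool_block: White tool block, 70 (x) x 125 (y) x 65 mm high, fixed. Origin: centre of its underside. Two other tools (steel and blue rods, tops 120 mm above the bench) stand fixed at y = -18 and -44 mm.
- block_hole (a point): Mouth of the pick's hole in the tool block: block frame (0, +35, 65) mm; 13 mm in diameter, 58 mm deep, with a 2 mm chamfer.
- pick: Seam pick, 140 mm long, 50 g, upright in the block. Origin: its tip; +z up the tool. Steel shaft 8 mm in diameter up to z = 50 mm (last 10 mm a blunt 3 mm tip), black collar 24 mm in diameter at 50 to 55 mm that rests on the block when fully home (tip then 15 mm above the bench), orange handle 12 (x) x 16 (y) mm from 55 to 140 mm.
- pick_tip (a point): The pick's tip (its origin).
- pick_grip (a point): Good gripping point in the pick's handle, 100 mm above the tip (tool upright, fingers closing across the 12 mm, i.e. along the pick's x).
- vial_rack: Blue vial rack with two red-capped vials, 70 x 125 mm, 84 mm high, fixed bystander; it and the tool block may stand on either side of the chamber. Origin: centre of its underside.
- jar_a: White-capped culture jar, 60 mm in diameter, 89 mm high, loose bystander. Origin: centre of its underside.
- jar_b: Blue-capped culture jar, 60 mm in diameter, 89 mm high, loose bystander. Origin: centre of its underside.
- dish_stack: Stack of three small Petri dishes taped as one, 60 mm in diameter, 45 mm high, loose bystander. Origin: centre of its underside.
- squirt_bottle: Blue squirt bottle, 68 mm in diameter, 170 mm high, loose bystander. Origin: centre of its underside.
- film_carton: Cardboard carton, 90 x 50 x 50 mm, loose bystander. Origin: centre of its underside.
Things that resemble listed ones, but are neither listed nor needed, are in the scene too. There is more than one size of the tool_block; the one meant has the size given above.

How it is judged:
On the way, in this order (a step that is already met when the one before it is completed fails the run):
1. the pick's tip is in the gasket channel at the lid's left-hand corner (z of pick_tip in the frame of chamber between 0.096 and 0.1035 m and x of pick_tip in the frame of chamber between -0.087 and -0.075 m and y of pick_tip in the frame of chamber between 0.07 and 0.108 m), for 0.1 s.
2. the tip passes 40 mm left of the middle in the channel (z of pick_tip in the frame of chamber between 0.096 and 0.1035 m and x of pick_tip in the frame of chamber between -0.087 and -0.075 m and y of pick_tip in the frame of chamber between 0.032 and 0.048 m), for 0.1 s.
3. the tip passes the middle in the channel (z of pick_tip in the frame of chamber between 0.096 and 0.1035 m and x of pick_tip in the frame of chamber between -0.087 and -0.075 m and y of pick_tip in the frame of chamber between -0.008 and 0.008 m), for 0.1 s.
4. the tip passes 40 mm right of the middle in the channel (z of pick_tip in the frame of chamber between 0.096 and 0.1035 m and x of pick_tip in the frame of chamber between -0.087 and -0.075 m and y of pick_tip in the frame of chamber between -0.048 and -0.032 m), for 0.1 s.
5. the tip reaches the lid's right-hand corner in the channel (z of pick_tip in the frame of chamber between 0.096 and 0.1035 m and x of pick_tip in the frame of chamber between -0.087 and -0.075 m and y of pick_tip in the frame of chamber between -0.108 and -0.07 m), for 0.1 s.
6. the pick stands fully home in its hole, let go (z of pick_tip in the frame of tool_block below 0.02 m and horizontal distance between pick and block_hole below 0.006 m and angle between pick's own z axis and vertical below 0.12 rad and contact force between the fingers and pick below 0.05 N), for 0.2 s.
At the end, for the whole second after the job is handed in: Finishing while the fingers hold the lid by its handle (over 2 N, within 50 mm of its middle), lid still (under 0.05 rad/s), its pointer within 0.06 rad (about 6 mm on the arc) of the red clip; the pick let go, upright and fully home in its hole (within 5 mm) (all of step 6 and angle between the x axis of lid_pointer and the x axis of clip_mark, either way round below 0.06 rad and angular speed of lid below 0.05 rad/s and contact force between the fingers and lid above 2 N and distance between the grasp point and handle_mid below 0.05 m); the arm keeps its last pose, push and grip.
It fails at once if the pick races along the channel (over 12 cm/s with its tip in the channel between the corners) (z of pick_tip in the frame of chamber between 0.096 and 0.1035 m and x of pick_tip in the frame of chamber between -0.087 and -0.075 m and y of pick_tip in the frame of chamber between -0.065 and 0.065 m and linear speed of pick above 0.12 m/s).
It fails at once if the pick is pressed hard on the chamber (over 20 N) (contact force between pick and chamber above 20 N).
It fails at once if the lid is jerked open or slams shut (over 1.2 rad/s) (angular speed of lid above 1.2 rad/s).
It fails at once if the lid is swung well past the clip (pointer more than 13 mm above it, 0.12 rad) (z of lid_pointer in the frame of clip_mark above 0.013 m).
It fails at once if a jar, the dishes, the bottle or the carton is shifted by over 30 mm or tipped, or the index clip shifted by over 5 mm (distance of any of jar_a, jar_b, dish_stack, squirt_bottle, film_carton from where it was at the start of the episode above 0.03 m or angle between any of jar_a, jar_b, dish_stack, squirt_bottle, film_carton's own z axis and vertical above 0.3 rad or distance of clip_mark from where it was at the start of the episode above 0.005 m).
It also fails if it takes over 67 s, if anything falls off the work surface, if the arm or the gripper's body presses on something with over 40 N, if the wrist force passes 120 N, or if a joint passes its speed limit or range.

## Working session

There is one attempt and no reset: what is moved stays moved. The work goes in short steps, each a Python script; the robot and the scene stay as the last script left them, time stands still between calls to the robot, and variables do not carry over. Pictures are saved under pics/ and viewed, at most 10 in all, crops included, and the job is handed in when it is done.

```bash
mkdir -p pics; ls; python3 - <<'E'
from rig import robot,hand,state,snapshot
import cv2,pickle
d={}
for n in("scene","top"):
    s=snapshot(n); d[n]=s; cv2.imwrite(f"pics/{n}0.png",cv2.resize(s["pixels"][:,:,::-1],(800,600),interpolation=cv2.INTER_CUBIC))
    print(n,s["mtx"],s["rvec"],s["tvec"])
pickle.dump(d,open("s0.pkl","wb"))
print(state()["time_s"])
E
```

```text
pics
scene [[364.55771825   0.         253.86338227]
 [  0.         364.55771825 192.17798135]
 [  0.           0.           1.        ]] [ 2.32290962  0.90924074 -0.31426659] [-0.34174319 -0.21212853  1.40795943]
top [[481.6274538    0.         260.43610281]
 [  0.         481.6274538  186.6802659 ]
 [  0.           0.           1.        ]] [ 2.13677717 -2.13949437  0.13391007] [-0.03783647  0.48783169  1.35446988]
0.1
```

View pics/scene0.png

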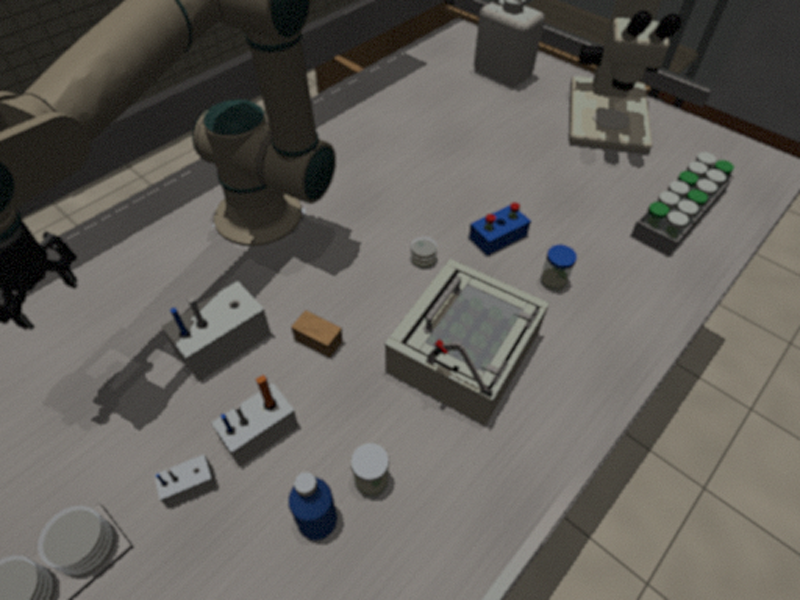

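View pics/top0.png

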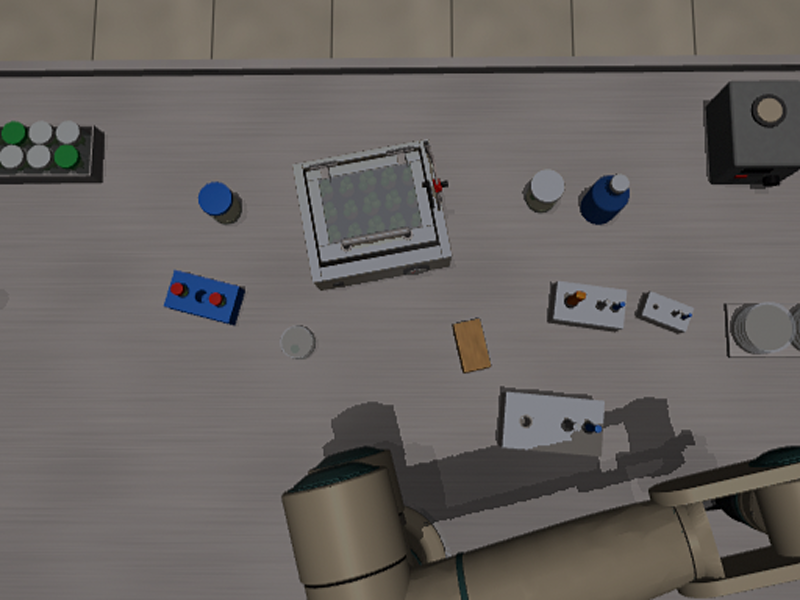

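The top view (800 px scale) shows what could be taken for the tool block:
- a large white block at (552,420), with no pick
- a medium block at (588,305), with the orange handle at (575,298)
- a small block at (666,312), with no pick

The orange vial or carton lookalike is the carton at (471,345). I choose the medium block with the orange pick, and will check its size and view it close up.

The chamber is at (375,213), with its red clip at (438,185). The scene view shows the clip at (440,345).

```bash
cat > util.py <<'E'
import cv2,numpy as np,pickle
def cam(s):
    R=cv2.Rodrigues(np.array(s["rvec"],float))[0]; return np.array(s["mtx"],float),R,np.array(s["tvec"],float).ravel()
def ray(s,uv):
    K,R,t=cam(s); d=R.T@np.linalg.inv(K)@np.array([uv[0],uv[1],1.]); return -R.T@t,d
def onz(s,uv,z):
    c,d=ray(s,uv); return c+d*(z-c[2])/d[2]
def proj(s,P):
    return cv2.projectPoints(np.atleast_2d(np.array(P,float)),np.array(s["rvec"],float),np.array(s["tvec"],float),np.array(s["mtx"],float),None)[0][:,0]
def tri(s1,p1,s2,p2):
    A=[];b=[]
    for s,p in((s1,p1),(s2,p2)):
        c,d=ray(s,p); d=d/np.linalg.norm(d); M=np.eye(3)-np.outer(d,d); A.append(M); b.append(M@c)
    return np.linalg.lstsq(np.vstack(A),np.hstack(b),rcond=None)[0]
E
python3 - <<'E'
from util import *
d=pickle.load(open("s0.pkl","rb")); T=d["top"]; S=d["scene"]
im=T["pixels"]; hsv=cv2.cvtColor(im,cv2.COLOR_RGB2HSV)
# block top: bright, low saturation
for thr in (150,165,180,195):
    m=((hsv[...,2]>thr)&(hsv[...,1]<40)).astype(np.uint8)
    cs,_=cv2.findContours(m,cv2.RETR_EXTERNAL,cv2.CHAIN_APPROX_NONE)
    for c in cs:
        if cv2.contourArea(c)>300:
            r=cv2.minAreaRect(c); b=cv2.boxPoints(r); z=.105 if 180<r[0][0]<300 and r[0][1]<190 else .065
            P=np.array([onz(T,p,z) for p in b]); print(thr,np.round(r[0],1),"c",P.mean(0).round(4),"L",[round(float(np.linalg.norm(P[i]-P[i+1])),4) for i in(0,1)],"dir",(P[1]-P[0])[:2].round(4))
for n,s in d.items():
    h=cv2.cvtColor(s["pixels"],cv2.COLOR_RGB2HSV)
    m=(((h[...,0]<5)|(h[...,0]>174))&(h[...,1]>150)&(h[...,2]>80)).astype(np.uint8)
    k,l,st,ce=cv2.connectedComponentsWithStats(m)
    print(n,"red",[(ce[i].round(1).tolist(),st[i].tolist()) for i in range(1,k) if st[i,4]>6])
    m=((h[...,0]>=5)&(h[...,0]<16)&(h[...,1]>170)).astype(np.uint8)
    k,l,st,ce=cv2.connectedComponentsWithStats(m)
    print(n,"or",[(ce[i].round(1).tolist(),st[i].tolist()) for i in range(1,k) if st[i,4]>15])
a=cv2.resize(im[80:200,180:300],(480,480),interpolation=cv2.INTER_CUBIC)
b=cv2.resize(im[170:220,345:410],(312,240),interpolation=cv2.INTER_CUBIC)
c=cv2.resize(S["pixels"][205:265,265:343],(312,240),interpolation=cv2.INTER_CUBIC)
cv2.imwrite("pics/crop1.png",np.hstack([a,np.vstack([b,c])])[:,:,::-1])
E
```

```text
scene red [([329.1, 131.6], [327, 130, 5, 4, 17]), ([313.5, 139.0], [312, 138, 4, 3, 12]), ([281.9, 221.1], [279, 218, 7, 8, 20])]
scene or [([442.0, 68.3], [438, 66, 10, 4, 16]), ([454.8, 73.0], [445, 69, 18, 10, 49]), ([466.3, 78.0], [463, 73, 7, 9, 23]), ([481.5, 82.4], [477, 80, 11, 7, 21]), ([496.9, 91.0], [494, 88, 6, 7, 18]), ([503.4, 92.4], [501, 90, 5, 7, 17]), ([169.6, 250.6], [165, 241, 11, 20, 75])]
top red [([474.0, 112.0], [471, 112, 7, 1, 7]), ([279.7, 119.1], [277, 115, 6, 8, 26]), ([112.8, 184.4], [109, 181, 8, 8, 45]), ([137.4, 190.9], [134, 188, 8, 7, 44])]
top or [([367.0, 191.4], [363, 187, 10, 8, 43])]
```

View pics/crop1.png

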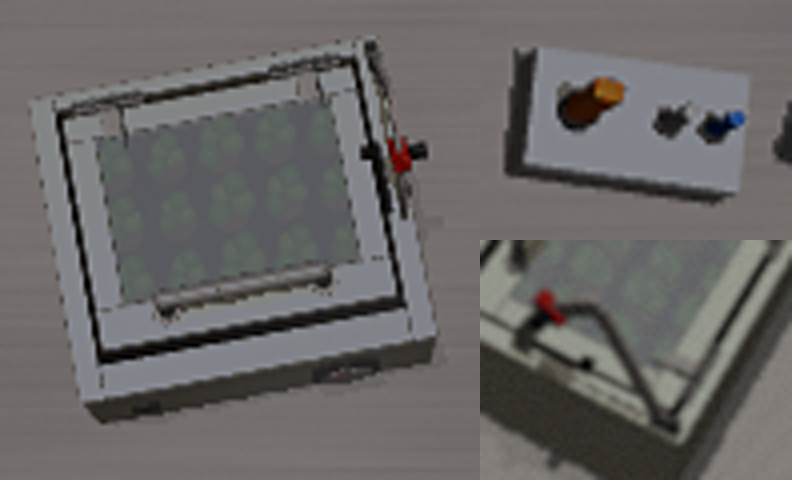

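```bash
python3 - <<'E'
from util import *
d=pickle.load(open("s0.pkl","rb")); T=d["top"]; S=d["scene"]
im=T["pixels"].astype(int)
for n,(x,y) in dict(table=(160,130),table2=(320,150),rim=(192,135),rimR=(284,150),rimF=(245,171),wall=(245,178),blk=(370,205),blk2=(385,190),chan=(240,164)).items(): print(n,im[y-1:y+2,x-1:x+2].mean((0,1)).round())
C,d_=ray(T,(0,0)); print("top cam",C)
C,d_=ray(S,(0,0)); print("scene cam",C)
E
```

```text
table [114. 109. 108.]
table2 [116. 111. 110.]
rim [124. 122. 122.]
rimR [130. 132. 138.]
rimF [114. 115. 119.]
wall [78. 74. 72.]
blk [117. 119. 125.]
blk2 [131. 133. 140.]
chan [64. 64. 65.]
top cam [ 0.28875488 -0.06424058  1.40943031]
scene cam [ 0.95701086 -0.53825484  0.96878719]
```

```bash
cat > loc.py <<'E'
from util import *
d=pickle.load(open("s0.pkl","rb")); T=d["top"]; S=d["scene"]
im=cv2.resize(T["pixels"],None,fx=4,fy=4,interpolation=cv2.INTER_LINEAR).astype(int)
sc=lambda p:((np.array(p)+.5)/4-.5)
w=((im[...,2]-im[...,0]>=0)&(im.sum(2)>290)).astype(np.uint8)
w=cv2.morphologyEx(w,cv2.MORPH_CLOSE,np.ones((13,13)))
def rect(box,z):
    x0,y0,x1,y1=[4*v for v in box]; m=np.zeros_like(w); m[y0:y1,x0:x1]=w[y0:y1,x0:x1]
    cs,_=cv2.findContours(m,cv2.RETR_EXTERNAL,cv2.CHAIN_APPROX_NONE); c=max(cs,key=cv2.contourArea)
    P=np.array([onz(T,sc(p),z)[:2] for p in c[:,0]],np.float32)   # metric
    r=cv2.minAreaRect(P); return r,P
if __name__=="__main__":
    for n,b,z in(("chamber",(180,85,300,195),.105),("block",(348,172,408,215),.065),("big",(310,240,395,295),.085)):
        r,P=rect(b,z); print(n,r,cv2.contourArea(P))
    # channel front: dark pixels
    cm=((im.sum(2)<225)).astype(np.uint8)[4*80:4*200,4*180:4*300]
    v=np.hstack([w[320:800,720:1200]*255,cm*255]).astype(np.uint8); cv2.imwrite("pics/m.png",cv2.resize(v,(800,400)))
E
python3 loc.py
```

```text
chamber ((0.6263709664344788, 0.02485722303390503), (0.21998557448387146, 0.25103116035461426), 10.618330955505371) 0.05217538150310663
block ((0.46085506677627563, -0.3674370348453522), (0.12665078043937683, 0.07187701016664505), 81.53296661376953) 0.008653853745112183
big ((0.25012466311454773, -0.29215008020401), (0.17128406465053558, 0.09637892246246338), 84.86869049072266) 0.012489984252245456
```

View pics/m.png

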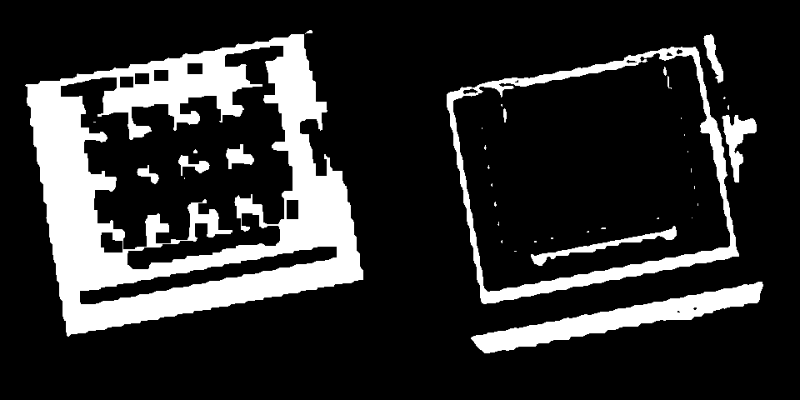

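The crop confirms it: the medium block (127 x 72 mm measured) carries the orange pick at its left end. The mask shows a clean chamber rectangle (220 x 251 mm) and the front channel line. Next I measure the clip angle, the pick and the channel.

```bash
cat >> util.py <<'E'
def frame(c,yaw): # returns local->world and world->local
    Rz=np.array([[np.cos(yaw),-np.sin(yaw),0],[np.sin(yaw),np.cos(yaw),0],[0,0,1]]); o=np.array([c[0],c[1],0.])
    return (lambda p:o+Rz@np.array(p,float)),(lambda P:Rz.T@(np.array(P)-o)),Rz
CH=((0.62637,0.02486),np.radians(10.618)); BL=((0.46086,-0.36744),np.radians(-8.467))
E
python3 - <<'E'
from util import *
import loc
d=loc.d;T=d["top"];S=d["scene"]
cw,cl,cR=frame(*CH); bw,bl,bR=frame(*BL)
im=loc.im
ys,xs=np.nonzero(im[320:800,720:1200].sum(2)<225)
L=np.array([cl(onz(T,loc.sc((x+720,y+320)),.102)) for x,y in zip(xs[::3],ys[::3])])
for a,b in((-100,-40),(-40,20),(20,100)):
    k=(abs(L[:,0]+.081)<.012)&(L[:,1]>a/1e3)&(L[:,1]<b/1e3); print("chan x",np.percentile(L[k,0],[2,50,98]).round(4),k.sum())
k=(abs(L[:,0]+.081)<.006); print("chan y ends",np.percentile(L[k,1],[0.5,99.5]).round(4))
k=(abs(L[:,0]+.081)<.006); 
# clip
pt,ps=(279.7,119.1),(281.9,221.1)
P=cl(tri(T,pt,S,ps)); print("clip tri",P.round(4),"ang",np.arctan2(P[2]-.105,.095-P[0]),"r",np.hypot(P[2]-.105,.095-P[0]))
for s,p in((T,pt),(S,ps)):
    c,dd=ray(s,p); c=cl(c); dd=cR.T@dd; Q=c+dd*(-.119-c[1])/dd[1]; print("plane y",Q.round(4),np.arctan2(Q[2]-.105,.095-Q[0]),np.hypot(Q[2]-.105,.095-Q[0]))
    # at which cylinder r=.112 angle
for th in np.arange(.35,.76,.05):
    W=cw([.095-.112*np.cos(th),-.119,.105+.112*np.sin(th)]); print(round(th,2),proj(T,W).round(1),proj(S,W).round(1))
# pick predicted vs seen
for z in (.075,.115,.155): W=bw([0,.035,z]); print("pick",W.round(4),proj(T,W).round(1),proj(S,W).round(1))
h=bw([0,.035,.065]);print("hole",h)
for n,s,box in(("t",T,(355,180,380,205)),("s",S,(155,232,185,270))):
    h=cv2.cvtColor(s["pixels"],cv2.COLOR_RGB2HSV); m=(h[...,0]<20)&(h[...,1]>130); x0,y0,x1,y1=box
    yy,xx=np.nonzero(m[y0:y1,x0:x1]); v=h[...,2][y0:y1,x0:x1][yy,xx]; print(n,xx.min()+x0,xx.max()+x0,yy.min()+y0,yy.max()+y0)
    b=v>160; print("bright",b.sum(), (xx[b].mean()+x0,yy[b].mean()+y0) if b.any() else v.max())
a=cv2.resize(T["pixels"][100:140,260:300],(400,400),interpolation=cv2.INTER_NEAREST)
b=cv2.resize(S["pixels"][205:245,265:305],(400,400),interpolation=cv2.INTER_NEAREST)
cv2.imwrite("pics/clip.png",np.hstack([a,b])[:,:,::-1])
E
```

```text
chan x [-0.0853 -0.0804 -0.0757] 394
chan x [-0.0854 -0.0805 -0.0757] 405
chan x [-0.0855 -0.0806 -0.0757] 546
chan y ends [-0.1066  0.1078]
clip tri [ 0.     -0.1186  0.1743] ang 0.6304544920708687 r 0.11760694877855031
plane y [ 0.0003 -0.119   0.172 ] 0.6158126386483675 0.1159750898867546
plane y [ 0.0006 -0.119   0.1755] 0.6413714431703182 0.11779478913710587
0.35 [[280.2 125.8]] [[277.6 226. ]]
0.4 [[280.1 124.5]] [[278.4 225.3]]
0.45 [[280.  123.2]] [[279.3 224.6]]
0.5 [[279.9 121.8]] [[280.2 224. ]]
0.55 [[279.7 120.3]] [[281.3 223.5]]
0.6 [[279.5 118.7]] [[282.4 223. ]]
0.65 [[279.3 117. ]] [[283.6 222.6]]
0.7 [[279.1 115.3]] [[284.9 222.2]]
0.75 [[278.9 113.5]] [[286.2 222. ]]
pick [ 0.466  -0.3328  0.075 ] [[365.9 192.1]] [[172.  257.6]]
pick [ 0.466  -0.3328  0.115 ] [[368.8 190.1]] [[169.4 250.3]]
pick [ 0.466  -0.3328  0.155 ] [[371.9 188. ]] [[166.6 242.5]]
hole [ 0.46601339 -0.33282147  0.065     ]
t 363 374 186 195
bright 0 140
s 164 175 241 260
bright 0 144
```

View pics/clip.png

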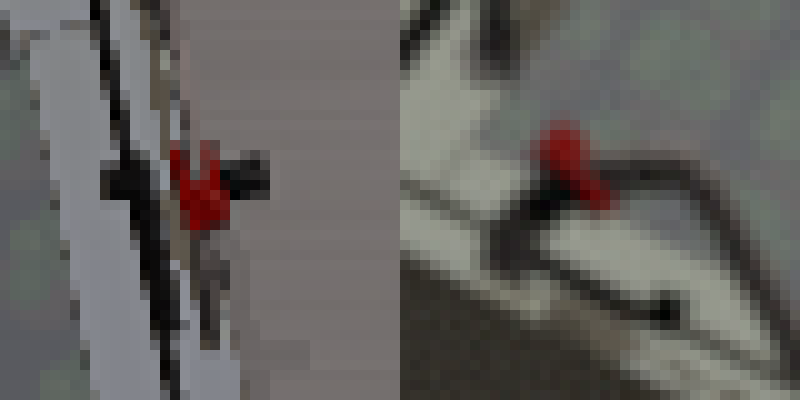

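Both crops show the red clip clearly: at about (280,119) in the top view and (282,221) in the scene view, with the black pointer tip low at about (276,118) in the top view. That puts the clip at about 0.60 rad; I'll check it again with the lid raised. The block model also predicts the orange handle to within a pixel in both views. Next I check reachability.

```bash
cat >> util.py <<'E'
from scipy.spatial.transform import Rotation as Ro
def quat(phi): # tool down, closing axis y at world angle phi
    y=np.array([np.cos(phi),np.sin(phi),0]); z=np.array([0,0,-1.]); M=np.column_stack([np.cross(y,z),y,z])
    q=Ro.from_matrix(M).as_quat(); return [float(q[3]),*map(float,q[:3])]
cw,cl,cR=frame(*CH); bw,bl,bR=frame(*BL)
E
python3 - <<'E'
from util import *
from rig import robot,state
s=state(); print(s["eef_rot"],s["gripper_width"],s["force"])
for k in(0,np.pi):
  for n,p,a in(("grasp",bw([0,.035,.115]),BL[1]),("up",bw([0,.035,.28]),BL[1]),("L",cw([-.081,.088,.2]),CH[1]),("R",cw([-.081,-.085,.2]),CH[1]),("H",cw([-.057,0,.141]),CH[1]),("H7",cw([.095-.152*np.cos(.65)+.036*np.sin(.65),0,.105+.152*np.sin(.65)+.036*np.cos(.65)]),CH[1])):
    q=robot.inverse_kinematics(list(map(float,p)),quat(a+k)); print(k,n,p.round(3),None if q is None else np.round(q,2))
E
```

```text
[-7.11213992e-04  9.87081078e-01  1.60219969e-01 -4.49561184e-05] 0.08506604408100078 [0.39024948 0.00967615 0.13839044]
0 grasp [ 0.466 -0.333  0.115] [-0.68  0.27  1.43 -0.    1.44 -0.54]
0 up [ 0.466 -0.333  0.28 ] [-0.68  0.18  1.2  -0.    1.76 -0.54]
0 L [0.531 0.096 0.2  ] [ 0.11  0.11  1.44 -0.    1.59 -0.07]
0 R [ 0.562 -0.074  0.2  ] [-0.2   0.19  1.35 -0.    1.6  -0.38]
0 H [0.57  0.014 0.141] [-0.04  0.24  1.41 -0.    1.49 -0.22]
0 H7 [0.622 0.024 0.226] [-0.02  0.34  1.13 -0.    1.68 -0.21]
3.141592653589793 grasp [ 0.466 -0.333  0.115] [-0.68  0.27  1.43 -0.    1.44  2.6 ]
3.141592653589793 up [ 0.466 -0.333  0.28 ] [-0.68  0.18  1.2  -0.    1.76  2.6 ]
3.141592653589793 L [0.531 0.096 0.2  ] None
3.141592653589793 R [ 0.562 -0.074  0.2  ] [-0.2   0.19  1.35 -0.    1.6   2.76]
3.141592653589793 H [0.57  0.014 0.141] [-0.04  0.24  1.41 -0.    1.49  2.92]
3.141592653589793 H7 [0.622 0.024 0.226] None
```

```bash
python3 - <<'E'
from util import *
from rig import robot,hand,state,snapshot
l=lambda p:[float(v) for v in p]
robot.reach(l(bw([0,.035,.25])),quat(BL[1]))
hand.move_gripper(.05,40)
hit=robot.move_linear(l(bw([0,.035,.115])),feed=.12,contact_N=8)
print("hit",hit,state()["eef_pos"])
hand.move_gripper(0.0,40)
s=state();print(s["gripper_width"],s["grip_force"],s["force"],s["eef_pos"],s["time_s"])
robot.move_linear(l(bw([0,.035,.29])),feed=.12)
s=state();print(s["gripper_width"],s["grip_force"],s["force"],s["time_s"])
d={n:snapshot(n) for n in("scene","top")}; pickle.dump(d,open("s1.pkl","wb"))
T,S=d["top"],d["scene"]; w=bw([0,.035,0])
pp=[proj(x,[[w[0],w[1],.19],[w[0],w[1],.25]]) for x in(T,S)]; print(pp)
out=[]
for x,p in zip((T,S),pp):
    c=p.mean(0).astype(int); out.append(cv2.resize(x["pixels"][max(0,c[1]-35):c[1]+35,c[0]-35:c[0]+35],(400,400),interpolation=cv2.INTER_CUBIC))
cv2.imwrite("pics/grasp.png",np.hstack(out)[:,:,::-1])
E
```

```text
hit False [ 0.46641474 -0.33314048  0.1160118 ]
0.011748428530182157 40.33440291881561 [0.2557459  0.53814867 2.514469  ] [ 0.46619349 -0.33297537  0.11551078] 3.5333
0.011344745465397777 39.915820956230164 [ 0.49548651  0.57873594 -1.70339659] 5.1417
[array([[374.81404617, 186.1080016 ],
       [380.16576761, 182.53398697]]), array([[164.03373665, 235.26049798],
       [159.23819074, 221.78223985]])]
```

View pics/grasp.png

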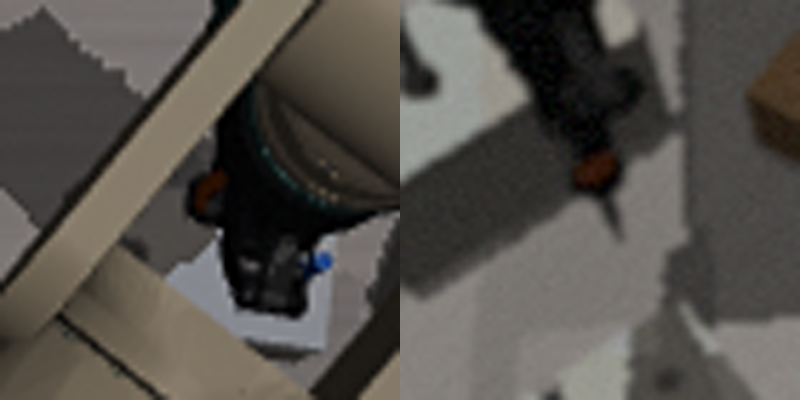

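The pick is held upright. Its tip, at crop (620,240) or scene pixel (164.5,235), matches the predicted (164,235). Now the stroke.

```bash
python3 - <<'E'
from util import *
from rig import robot,hand,state,snapshot
l=lambda p:[float(v) for v in p]
q=quat(CH[1]); x=-.081
robot.reach(l(cw([x,.086,.235])),q)
robot.move_linear(l(cw([x,.086,.209])),feed=.08)
hit=robot.move_linear(l(cw([x,.086,.1975])),feed=.012,contact_N=2)
s=state(); p=cl(s["eef_pos"]); print("hit",hit,p.round(4),np.round(s["force"],2),s["time_s"])
E
```

```text
hit True [-0.0811  0.086   0.1992] [-0.1  -0.32  2.76] 8.075
```

```bash
python3 - <<'E'
from util import *
from rig import robot,hand,state,snapshot
l=lambda p:[float(v) for v in p]
x=-.081
robot.move_linear(l(cw([x,.086,.1997])),feed=.02); robot.hold(.15)
for y in(.04,0,-.04,-.086):
    robot.move_linear(l(cw([x,y,.1997])),feed=.04); s=state(); print(cl(s["eef_pos"]).round(4),np.round(s["force"],2),s["gripper_width"],s["time_s"])
robot.hold(.2)
robot.move_linear(l(cw([x,-.086,.26])),feed=.12)
robot.reach(l(bw([0,.035,.27])),quat(BL[1])); robot.hold(.2)
s=state(); print(bl(s["eef_pos"]).round(4),np.round(s["force"],2),s["time_s"])
d={n:snapshot(n) for n in("scene","top")}; pickle.dump(d,open("s2.pkl","wb"))
S=d["scene"]; w=bw([0,.035,.17]);c=proj(S,w)[0];print(c); c=c.astype(int)
cv2.imwrite("pics/back.png",cv2.resize(S["pixels"][c[1]-30:c[1]+30,c[0]-30:c[0]+30],(400,400),interpolation=cv2.INTER_CUBIC)[:,:,::-1])
E
```

```text
[-0.081   0.04    0.1997] [-0.89 -0.26  0.38] 0.011487902852740905 9.775
[-0.081   0.      0.1997] [ 0.71 -1.68  0.06] 0.011418578091917146 10.925
[-0.081  -0.04    0.1997] [-0.22 -0.81  0.2 ] 0.01175655371033502 12.075
[-0.081  -0.0859  0.1997] [-0.14 -0.37  0.38] 0.011424694369195923 13.375
[0.0005 0.0362 0.27  ] [ 0.34 -0.39 -0.99] 15.4917
[165.52429969 239.44984239]
```

View pics/back.png

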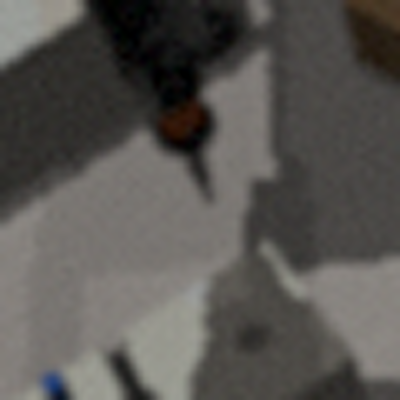

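The pick is still straight. Its tip is at scene pixel (167,239), against (165.5,239.4) predicted, and the hole is visible at (172.8,259), where expected. Inserting.

```bash
python3 - <<'E'
from util import *
from rig import robot,hand,state,snapshot
l=lambda p:[float(v) for v in p]
q=quat(BL[1])
robot.move_linear(l(bw([0,.035,.172])),feed=.12,frame=q); robot.hold(.3)
s=state(); print(bl(s["eef_pos"]).round(4),np.round(s["force"],2))
hit=robot.move_linear(l(bw([0,.035,.113])),feed=.04,contact_N=6)
s=state(); print("hit",hit,bl(s["eef_pos"]).round(4),np.round(s["force"],2),s["time_s"])
E
```

```text
[0.0002 0.0349 0.1725] [-0.24 -0.01 -0.98]
hit True [-1.000e-04  3.510e-02  1.155e-01] [-0.54  0.09  3.84] 18.15
```

```bash
python3 - <<'E'
from util import *
from rig import robot,hand,state,snapshot
l=lambda p:[float(v) for v in p]
hand.move_gripper(.05)
robot.move_linear(l(bw([0,.035,.26])),feed=.12)
robot.reach(l(cw([-.057,0,.25])),quat(CH[1]))
d={n:snapshot(n) for n in("scene","top")}; pickle.dump(d,open("s3.pkl","wb"))
S=d["scene"]; c=proj(S,bw([0,.035,.115]))[0];print(c); c=c.astype(int); h=proj(S,cw([-.057,0,.141]))[0]; print(h); h=h.astype(int)
o=[cv2.resize(S["pixels"][k[1]-30:k[1]+30,k[0]-30:k[0]+30],(400,400),interpolation=cv2.INTER_CUBIC) for k in(c,h)]
cv2.imwrite("pics/home.png",np.hstack(o)[:,:,::-1])
m=cv2.cvtColor(S["pixels"],cv2.COLOR_RGB2HSV)[c[1]-25:c[1]+20,c[0]-20:c[0]+20]
ys,xs=np.nonzero((m[...,0]>=5)&(m[...,0]<16)&(m[...,1]>170)); print("orange",xs.mean()+c[0]-20,ys.mean()+c[1]-25,len(xs),"was 169.6 250.6 75"); print(state()["time_s"])
E
```

```text
[169.37534356 250.27350342]
[283.90802414 190.33951905]
orange 169.69620253164555 250.36708860759495 79 was 169.6 250.6 75
21.425
```

View pics/home.png

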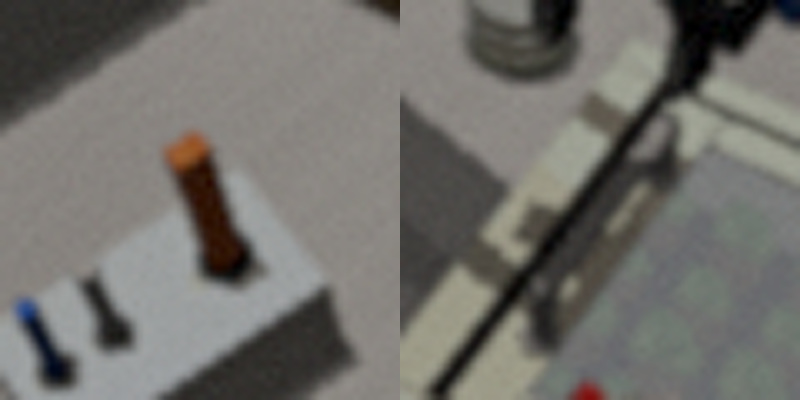

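The pick is back home, upright and let go, with its orange centroid unchanged from the start. The handle lies where predicted. Now grasp it and raise the lid to 0.5 rad, then compare pointer and clip.

```bash
cat >> util.py <<'E'
def hpos(t,dx=0,dz=0): return [float(v) for v in cw([.095-.152*np.cos(t)+.036*np.sin(t)+dx,0,.105+.152*np.sin(t)+.036*np.cos(t)+dz])]
A0=np.arctan2(.036,.152)
def lidang(P): p=cl(P); return np.arctan2(p[2]-.105,.095-p[0])-A0, np.hypot(p[2]-.105,.095-p[0])-np.hypot(.152,.036)
E
python3 - <<'E'
from util import *
from rig import robot,hand,state,snapshot
hit=robot.move_linear(hpos(0),feed=.08,contact_N=8); print("hit",hit)
hand.move_gripper(0.0,80); robot.hold(.2)
s=state(); print(s["gripper_width"],s["grip_force"],np.round(s["force"],2),cl(s["eef_pos"]).round(4),s["time_s"])
if abs(s["gripper_width"]-.012)<.004 and not hit:
    for t in np.arange(.07,.5,.07):
        robot.move_linear(hpos(t),feed=.04); s=state(); print(round(t,2),np.round(lidang(s["eef_pos"]),4),np.round(s["force"],1),round(s["time_s"],1))
d={n:snapshot(n) for n in("scene","top")}; pickle.dump(d,open("s4.pkl","wb"))
a=cv2.resize(d["top"]["pixels"][95:145,255:305],(400,400),interpolation=cv2.INTER_CUBIC)
b=cv2.resize(d["scene"]["pixels"][200:250,260:310],(400,400),interpolation=cv2.INTER_CUBIC)
cv2.imwrite("pics/lift.png",np.hstack([a,b])[:,:,::-1])
E
```

```text
hit False
0.009656872740639947 77.95308351516724 [ 4.82  0.69 -0.56] [-0.056  -0.      0.1415] 23.5917
0.07 [ 0.0595 -0.0007] [  7.9   0.4 -10.7] 24.0
0.14 [ 0.1339 -0.0004] [ 5.3  0.2 -9.1] 24.4
0.21 [ 2.009e-01 -2.000e-04] [  5.3  -0.  -10.8] 24.9
0.28 [0.2854 0.0003] [ 0.5 -0.4 -7.5] 25.3
0.35 [0.3483 0.0004] [-6.1 -1.5 -6.6] 25.7
0.42 [0.4232 0.001 ] [-8.8 -1.1 -3.1] 26.1
0.49 [0.4871 0.0012] [-11.2  -1.9  -2.3] 26.6
```

View pics/lift.png

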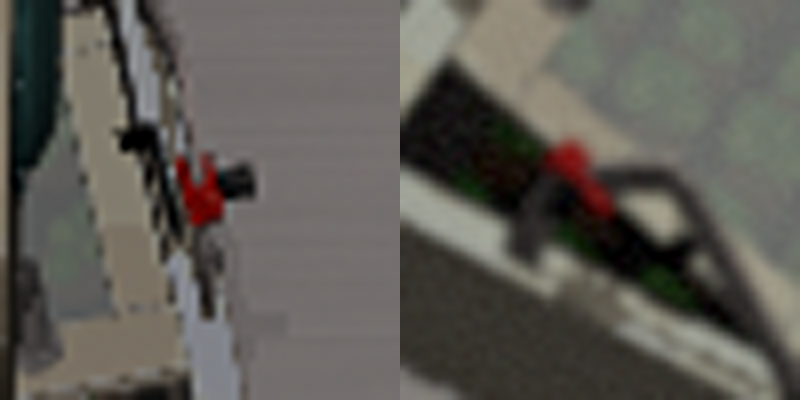

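The top crop shows the pointer tip at about (272,112) and the red clip at about (280,119); the scene crop shows the pointer at about (296,231). I'll turn the pointer pixels into a lid angle and compare with the forward kinematics.

```bash
python3 - <<'E'
from util import *
d0=pickle.load(open("s0.pkl","rb"));d1=pickle.load(open("s4.pkl","rb")); T,S=d0["top"],d0["scene"]
P=lambda t,y,r=.112:cw([.095-r*np.cos(t),y,.105+r*np.sin(t)])
for y in(-.106,-.113):
  for t in(0,.4,.45,.5,.55,.6): print(y,t,proj(T,P(t,y))[0].round(1),proj(S,P(t,y))[0].round(1))
def dark(s,box,thr):
    x0,y0,x1,y1=box; g=s["pixels"][y0:y1,x0:x1].max(2); 
    ys,xs=np.nonzero(g<thr); return (xs.mean()+x0).round(2),(ys.mean()+y0).round(2),len(xs)
for thr in(35,50): print(thr,"T0",dark(d0["top"],(269,113,275,122),thr),"S0",dark(d0["scene"],(288,231,296,240),thr),"T1",dark(d1["top"],(268,108,275,116),thr))
# clip bbox: expected vs seen, corners of the 26x12x10 mm box
for n,s in d0.items():
    h=cv2.cvtColor(s["pixels"],cv2.COLOR_RGB2HSV); m=(((h[...,0]<6)|(h[...,0]>172))&(h[...,1]>110)); b=(270,108,290,128) if n=="top" else (272,212,292,232)
    ys,xs=np.nonzero(m[b[1]:b[3],b[0]:b[2]]); print(n,"bbox",xs.min()+b[0],xs.max()+b[0],ys.min()+b[1],ys.max()+b[1])
    for t in(.5,.55,.6,.65):
        Q=[P(t,-.119+a*.006,.112+b_*.013)+cR@(np.array([np.sin(t),0,np.cos(t)])*c*.005) for a in(-1,1) for b_ in(-1,1) for c in(-1,1)]
        q=proj(s,Q); print(t,q.min(0).round(1),q.max(0).round(1))
E
```

```text
-0.106 0 [275.8 132.7] [277.1 229.2]
-0.106 0.4 [275.4 125.4] [280.8 221.9]
-0.106 0.45 [275.2 124.1] [281.7 221.2]
-0.106 0.5 [275.1 122.7] [282.6 220.6]
-0.106 0.55 [274.9 121.2] [283.6 220. ]
-0.106 0.6 [274.7 119.6] [284.8 219.5]
-0.113 0 [278.3 132.2] [275.9 231. ]
-0.113 0.4 [277.9 125. ] [279.5 223.7]
-0.113 0.45 [277.8 123.6] [280.4 223. ]
-0.113 0.5 [277.6 122.2] [281.3 222.4]
-0.113 0.55 [277.5 120.7] [282.4 221.9]
-0.113 0.6 [277.3 119.1] [283.5 221.4]
35 T0 (np.float64(272.62), np.float64(117.71), 21) S0 (np.float64(291.0), np.float64(235.75), 4) T1 (np.float64(272.06), np.float64(111.89), 18)
50 T0 (np.float64(272.36), np.float64(117.68), 25) S0 (np.float64(290.6), np.float64(235.9), 10) T1 (np.float64(272.2), np.float64(112.0), 20)
scene bbox 279 285 218 225
0.5 [274.6 218.7] [285.8 229.3]
0.55 [275.7 218.1] [286.8 228.8]
0.6 [276.8 217.6] [287.9 228.3]
0.65 [278.1 217.2] [289.  227.9]
top bbox 273 282 115 122
0.5 [276.7 116.7] [283.1 126.9]
0.55 [276.5 115.3] [282.9 125.3]
0.6 [276.3 113.8] [282.7 123.6]
0.65 [276.1 112.3] [282.5 121.9]
```

The dark blob is the pointer's base. The tip, at about (277.5,123.7) in the top view, agrees with the 0.487 rad from kinematics, using the same 1 px bias it had when shut. Clip extents in both views give about 0.60 rad. Raising to 0.595.

```bash
python3 - <<'E'
from util import *
from rig import robot,hand,state,snapshot
for t in(.545,.595):
    robot.move_linear(hpos(t),feed=.025)
robot.hold(.3)
s=state(); print(np.round(lidang(s["eef_pos"]),4),np.round(s["force"],1),s["grip_force"],s["gripper_width"],s["time_s"])
d={n:snapshot(n) for n in("scene","top")}; pickle.dump(d,open("s5.pkl","wb"))
d0=pickle.load(open("s0.pkl","rb"))
a=cv2.resize(d["top"]["pixels"][100:140,260:300],(400,400),interpolation=cv2.INTER_CUBIC)
b=cv2.resize(d["scene"]["pixels"][205:245,265:305],(400,400),interpolation=cv2.INTER_CUBIC)
o=np.hstack([a,b])
cv2.imwrite("pics/fin.png",np.clip(o.astype(float)*1.6,0,255).astype(np.uint8)[:,:,::-1])
# base of pointer, as lid angle
c=(272.5,117.7); B=cl(onz(d0["top"],c,.107)); print("base",B.round(4)); r=.095-B[0]
x0,y0,x1,y1=266,102,275,116; g=d["top"]["pixels"][y0:y1,x0:x1].max(2); ys,xs=np.nonzero(g<50); print(xs.mean()+x0,ys.mean()+y0,len(xs))
for t in(.45,.5,.55,.6,.65): print(t,proj(d["top"],cw([.095-r*np.cos(t)+.002*np.sin(t),B[1],.105+r*np.sin(t)+.002*np.cos(t)]))[0].round(2))
E
```

```text
[0.5946 0.002 ] [-13.3  -2.2   1.5] 78.19706439971924 0.00910158937798865 27.9167
base [ 0.0264 -0.105   0.107 ]
272.0 109.72 25
0.45 [272.04 111.92]
0.5 [271.93 111.02]
0.55 [271.81 110.07]
0.6 [271.68 109.07]
0.65 [271.54 108.04]
```

View pics/fin.png

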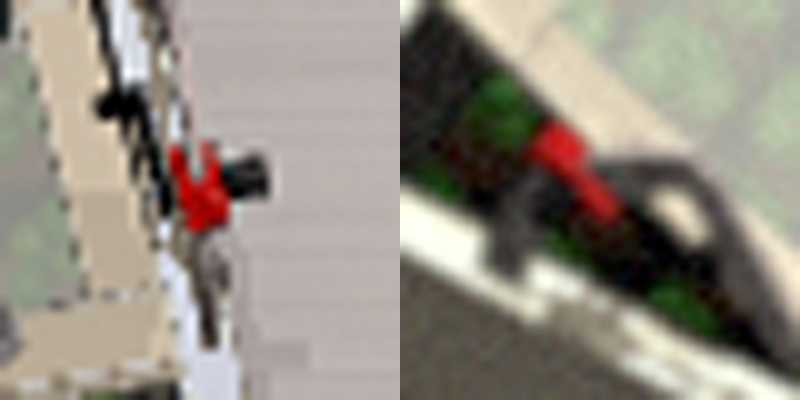

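Both crops show the pointer tip at top (276.5,121) beside the red clip centred at (280,119), so they are close to level. I'll check the lid angle independently from the lid's front edge.

```bash
python3 - <<'E'
from util import *
for f,fk in(("s4",.487),("s5",.595)):
    T=pickle.load(open(f+".pkl","rb"))["top"]; im=T["pixels"].astype(int)
    for y in(-.085,-.095):
        ts=[fk-.1,fk-.05,fk,fk+.05]; q=np.array([proj(T,cw([.095-.171*np.cos(t),y,.105+.171*np.sin(t)]))[0] for t in ts]); u=int(round(q[2,0]))
        v=int(q[2,1]); print(f,y,np.c_[ts,q].round(2).tolist(),"col",u,[(r,im[r,u].tolist()) for r in range(v-4,v+7)])
E
```

```text
s4 -0.085 [[0.39, 271.59, 144.75], [0.44, 271.36, 142.81], [0.49, 271.09, 140.72], [0.54, 270.8, 138.49]] col 271 [(136, [121, 113, 99]), (137, [122, 112, 99]), (138, [122, 113, 100]), (139, [121, 112, 99]), (140, [123, 114, 100]), (141, [121, 112, 99]), (142, [98, 91, 79]), (143, [86, 80, 73]), (144, [41, 35, 31]), (145, [20, 17, 14]), (146, [19, 17, 16])]
s4 -0.095 [[0.39, 275.32, 144.06], [0.44, 275.11, 142.11], [0.49, 274.87, 140.02], [0.54, 274.59, 137.78]] col 275 [(136, [121, 113, 99]), (137, [121, 112, 99]), (138, [122, 113, 99]), (139, [122, 113, 100]), (140, [117, 109, 94]), (141, [85, 78, 68]), (142, [88, 81, 71]), (143, [39, 36, 32]), (144, [17, 16, 15]), (145, [19, 17, 18]), (146, [18, 17, 16])]
s5 -0.085 [[0.5, 271.05, 140.38], [0.54, 270.75, 138.12], [0.6, 270.42, 135.72], [0.64, 270.06, 133.2]] col 270 [(131, [116, 108, 94]), (132, [116, 108, 95]), (133, [116, 108, 94]), (134, [116, 108, 95]), (135, [117, 108, 95]), (136, [117, 108, 95]), (137, [108, 102, 96]), (138, [101, 93, 84]), (139, [58, 65, 43]), (140, [37, 54, 24]), (141, [27, 44, 17])]
s5 -0.095 [[0.5, 274.83, 139.67], [0.54, 274.55, 137.41], [0.6, 274.24, 135.01], [0.64, 273.9, 132.48]] col 274 [(131, [115, 106, 93]), (132, [115, 107, 93]), (133, [116, 108, 95]), (134, [116, 108, 95]), (135, [117, 108, 95]), (136, [125, 124, 122]), (137, [105, 99, 91]), (138, [66, 61, 55]), (139, [24, 23, 21]), (140, [16, 14, 15]), (141, [15, 13, 14])]
```

The front edge puts the lid at about 0.58 rad, kinematics says 0.595, and the clip is at about 0.60. I'll nudge up slightly and hand in.

```bash
python3 - <<'E'
from util import *
from rig import robot,hand,state
robot.move_linear(hpos(.61),feed=.02); robot.hold(.5)
s=state(); print(np.round(lidang(s["eef_pos"]),4),np.round(s["force"],1),s["grip_force"],np.linalg.norm(cl(s["eef_pos"])-cl(hpos(.61))),s["time_s"])
print(robot.sign_off())
E
```

```text
[0.6083 0.0021] [-15.2  -2.4   1.2] 78.23906421661377 0.002070194823113583 28.7833
the job is handed in; nothing more can be done
None
```

I drew the pick along the channel, stood it back in its hole, and handed in at about 29 s still holding the lid near the red clip. By my estimates the lid is at 0.59–0.61 rad and the clip at about 0.60; sign-off returned no verdict.

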